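# Feed a titration vessel under the measuring head

### The job

Stand the empty amber glass vessel upright in the carrier's nest, then push the loaded carrier along its rail, under the raised measuring head, until it rests in the next detent (measuring station, green mark), not the rinse station beyond. Then press the head all the way down over the vessel and, last, push the green start button. Do not press the red stop button, and leave the white and green vessels standing where they are.

Things in the scene. Friction and masses are not known exactly. Their poses are not given: they have to be found in the camera images.
- amber_centre (a point): Centre (on its axis, half-way up) of the loose amber glass vessel: a straight open beaker, 58 mm outer diameter, 80 mm tall, 3 mm wall, about 0.13 kg. It stands on the bench in a row of three like vessels, in any of the three places; z is its axis.
- white_centre (a point): Centre, half-way up, of the like vessel of white plastic, same size; leave it alone.
- green_centre (a point): Centre, half-way up, of the like vessel of green glass, same size; leave it alone.
- nest (a point): Centre of the carrier's nest, on the deck, where the vessel's underside comes to stand, 40 mm above the bench. A black ring 12 mm high, 66 mm inner, 80 mm outer diameter surrounds it. Axes: y along the rail from loading end to stations, z up. The aluminium deck is 96 mm wide, from y = -150 to +55 mm here; a red pointer on its side towards the robot marks the nest.
- carrier_post (a point): Orange square push post on the trailing end of the deck, 24 x 24 mm, sides along the feeder's axes, its top 57 mm above the deck; this point is on its axis, 14 mm below its top. It stands 130 mm behind the nest (along -y).
- carrier (a joint): Carrier position along its rail (m), growing along the nest's +y from 0 at the loading end; starts at 0 to 0.04, free of detents. 2.5 N friction; stays where left. Sprung detents hold it at 0.185 (measuring station, nest right under the head, green mark on the base) and 0.265 (rinse station, blue mark); about 10 N pushes it in or out, and it then settles within about 3 mm.
- head_knob (a point): Centre of the top face of the black press knob (42 mm diameter) on the cream measuring head. Raised it is 265 mm above the bench. The head's lid (84 mm diameter) has its underside 80 mm below this point; electrode tips are 125 mm below it, 20 mm clear of a nested vessel's rim when raised. A column 233 mm tall stands 115 mm behind the knob (away from the robot) and 55 mm further along the rail.
- head (a joint): How far the measuring head has been pushed down (m): 0 raised, 0.060 at its lower stop, where the lid is 5 mm above the vessel's rim. Moves down under about 5 N and stays where it is left. It starts between 0 and 0.010.
- start (a joint): Travel of the green start button (m): 0 out, 0.006 fully pressed, about 5 N, springs back.
- start_top (a point): Centre of the top face of the green start button, 30 mm diameter, on the cream console's top; its top stands 22 mm above the console, which is 45 mm tall. Axes are those of the console.
- stop (a joint): Travel of the red stop button (m), alike, 84 mm (towards the console's +y) from the green one on the console; leave it alone.
Mind the look-alikes: they are no part of the job. What is shaped like the part that bears amber_centre but pink is not meant.

How it is judged:
On the way, in this order (a step that is already met when the one before it is completed fails the run):
1. the amber vessel stands in the nest, let go, with the carrier still short of the measuring station (horizontal distance between amber_centre and nest below 0.01 m and z of amber_centre in the frame of nest between 0.035 and 0.045 m and angle between amber_centre's own z axis and vertical below 0.1 rad and value of joint carrier below 0.16 m and contact force between vessel_amber and the fingers below 0.1 N), for 0.2 s.
2. the carrier, with the vessel in it, rests in the measuring detent and the head is still up (horizontal distance between amber_centre and nest below 0.01 m and z of amber_centre in the frame of nest between 0.035 and 0.045 m and angle between amber_centre's own z axis and vertical below 0.1 rad and value of joint carrier between 0.18 and 0.19 m and value of joint head below 0.03 m), for 0.2 s.
3. the head is fully down over the vessel (horizontal distance between amber_centre and nest below 0.01 m and z of amber_centre in the frame of nest between 0.035 and 0.045 m and angle between amber_centre's own z axis and vertical below 0.1 rad and value of joint carrier between 0.18 and 0.19 m and value of joint head above 0.055 m), for 0.2 s.
4. the green start button is pressed (value of joint start above 0.004 m).
At the end, for the whole second after the job is handed in: The amber vessel stands upright (within 0.1 rad) on the deck in the nest (within 10 mm of its centre), the carrier is at rest in the measuring detent (0.180 to 0.190 m), the head is down (beyond 0.055 of its 0.060 m), and the start button has been pressed (beyond 0.004 m) and is out again (all of step 3 and value of joint start below 0.002 m and linear speed of vessel_amber below 0.02 m/s and velocity of joint carrier between -0.01 and 0.01 m/s); the robot touches nothing.
It fails at once if the red stop button is pressed (value of joint stop above 0.003 m).
It fails at once if the white or the green vessel is shoved more than 30 mm or knocked over (distance of any of white_centre, green_centre from where it was at the start of the episode above 0.03 m or angle between any of white_centre, green_centre's own z axis and vertical above 0.4 rad).
It also fails if it takes over 61 s, if anything falls off the work surface, if the arm or the gripper's body presses on something with over 40 N, if the wrist force passes 120 N, or if a joint passes its speed limit or range.

### The arm

A 6-joint arm with a two-finger parallel gripper is mounted at the origin on the work surface. World frame = base frame: x ahead of the robot, y to its left, z up, the work surface at z = 0. Lengths are in m, angles in rad, forces in N, time in s.
With the tool pointing down it reaches from about 0.375 to 0.975 m from the base axis. Payload 3.8 kg.
Tool frame: the origin (TCP) lies on the centre line of the jaws, within the pads' length; the fingertips stand nose_length ahead of it and the grasp point (between the pads) lies 5 mm behind it (nose_length is the distance from the TCP to the fingertips, in m); z points along the fingers, y is the direction in which the jaws open and shut (so a half turn about z gives the same grasp; the last joint's range is limited). The gripper opens to 85 mm and grips with 20 to 120 N. Pads are 22 mm wide; open, the fingers measure 114 mm over their backs; the gripper's body (76 mm by 85 mm) begins 54 mm behind the grasp point. The pads swing forward as they close: fully open they stand 13 mm farther back than shut.
Start: joints at [-1.304, 0.264, 1.604, -0, 1.274, -0.037], TCP at [0.202, -0.644, 0.245] pointing down, gripper open.
Joint ranges: [-2.63, 2.63], [-0.94, 2.18], [0.31, 2.57], [-1.31, 4.45], [0, 2.66], [-2.55, 2.55]. Speed limits (rad/s): [2.57, 2.57, 3.14, 3.14, 3.14, 3.14].

### API

Orientations are given as [roll, pitch, yaw] about the fixed x, y, z axes, in that order (R = Rz(yaw) Ry(pitch) Rx(roll)).
In Python, from station import get_obs, camera, get_calibration, sign_off, look_for, outline_of, nose_length gives the robot as it stands.
- The arm moves only by the tool move_arm, never from a script. Its arguments are lists of equal length, an entry for each row: "translation": the shift along the world's x, y, z in m, a list of three; "spin": the turn about the world's z in rad; "gripper": the finger opening in m, from 0 to 0.0854. In form: {"translation": [[dx, dy, dz], ...], "spin": [spin, ...], "gripper": [gripper, ...]}. A call has 1 to 10 rows; each row is the pose to reach, as a shift and turn from the pose commanded when the call began; what a row does not reach only later rows make up. A row lasts 1/10 s, in which the tool goes at most 50 mm and 8.59 degrees, less where a joint would pass 70% of its speed; a pose out of reach is approached as far as the arm can. A call with a gripper value outside its range is refused whole. The fingers move at their own pace and stop on an object; the grip force is fixed at half the most. Time passes only in rows, so rows that repeat a pose let the fingers close. It gives the time, the measured TCP pose, the force and the opening at its end, in the units of the state.
- get_obs(): the state, without advancing time (a new reading comes with each control period).
- camera(name): name is "scene" or "side" or "wrist"; returns the picture (420x560x3 uint8, red, green, blue); there is no depth.
- get_calibration(name): a dict with "fx", "fy", "cx", "cy" (pixels), "pose" (4x4, takes a point from camera to world coordinates). Camera axes: x right, y down, z forward; pixel columns grow to the right and rows downward; lengths in m; the calibration is good to about 2 mm. The wrist camera is an equidistant fisheye: a pixel r from the principal point sees the ray r / f radians off the axis. A picture is of the moment at which its call begins: read the wrist's pose just before it. get_calibration takes no time and is no camera call; for the wrist camera it gives the pose at the moment of the call.
- sign_off(): hands the job in, once; it reports no verdict.
Trained networks look in the newest picture that a camera, given by its name, has taken for a name from the list of things; names that differ only in an ending like _2 or _b are one class to them, and where a whole thing is asked for, a point or a joint stands for the part that bears it (a point fixed in the world has none). Each returns a list of dicts, best first, with "p" (0 to 1); they miss things now and then, are a little off and sometimes report something else, mostly with a low value. They report only what shows in the picture. A call takes as long as a camera call. They do not tell look-alikes from the thing itself.
- look_for(camera, name): "pixel" ([row, column] in pixels, amid what is visible of it).
- outline_of(camera, name): "mask" (420x560 bool, what is visible of it) and "pixel" ([row, column] in pixels, amid what is visible of it).
The state is a dict: "time": time; "joints": joint angles; "qvel": joint speeds; "joint_torque": joint torques, N m; "eef_pos": TCP position; "tcp_rot": TCP orientation; "contact_force": force on the tool from outside, world axes, zero at the start; "torque": the same for the moment, N m; "opening": opening from 0.0 (shut) to 1.0 (fully open).
Only numpy, scipy, OpenCV 4.12 (cv2) and the standard library are available. Lean on these libraries where they do the work, as an engineer would, in place of code of your own. Each camera call takes 0.05 s, during which the arm holds its last target. There are 200 camera calls.

## Working session

There is one attempt and no reset: what is moved stays moved. The work goes in short steps, Python scripts to look and compute and a tool call to move; the robot and the scene stay as the last step left them, time stands still between calls to the robot, and variables do not carry over. Pictures are saved under pics/ and viewed, about 8 in all and at most 12, crops included, and the job is handed in when it is done.

Besides the shell and the picture viewer there is one more tool, called as name([rows], argument=value, ...), one row to a line, values as JSON. move_arm: Moves the arm, as the interface text tells. Its arguments: {"type":"object","properties":{"translation":{"type":"array"},"spin":{"type":"array"},"gripper":{"type":"array"}},"required":["translation","spin","gripper"]}

```bash
mkdir -p pics; ls; cat > h.py <<'E'
import numpy as np, cv2
from station import *
def ray(cal,px):
    r,c=px; P=np.array(cal["pose"])
    d=np.array([(c-cal["cx"])/cal["fx"],(r-cal["cy"])/cal["fy"],1.0])
    return P[:3,3],P[:3,:3]@d
def onplane(cal,px,z):
    o,d=ray(cal,px); return o+d*(z-o[2])/d[2]
def tri(c1,p1,c2,p2):
    o1,d1=ray(c1,p1);o2,d2=ray(c2,p2)
    s=np.linalg.lstsq(np.c_[d1,-d2],o2-o1,rcond=None)[0]
    a=o1+s[0]*d1;b=o2+s[1]*d2
    return (a+b)/2,np.linalg.norm(a-b)
def proj(cal,X):
    P=np.linalg.inv(np.array(cal["pose"]));p=P[:3,:3]@np.array(X)+P[:3,3]
    return [cal["fy"]*p[1]/p[2]+cal["cy"],cal["fx"]*p[0]/p[2]+cal["cx"]]
E
python3 - <<'E'
from h import *
print(nose_length if not callable(nose_length) else nose_length())
o=get_obs();print(o)
for n in("scene","side"):
    im=camera(n);cv2.imwrite(f"pics/{n}0.png",im[:,:,::-1])
    c=get_calibration(n);print(n,c["fx"],c["cx"],c["cy"],np.round(c["pose"],3).tolist())
    for t in("amber_centre","white_centre","green_centre","nest","carrier_post","head_knob","start_top"):
        print(t,[(np.round(d["pixel"],1).tolist(),round(d["p"],2)) for d in look_for(n,t)][:4])
E
```

```text
pics
0.014
{'time': 0.0, 'joints': array([-1.30389490e+00,  2.64787432e-01,  1.60538146e+00, -6.56878483e-06,
        1.27371082e+00, -3.68681805e-02]), 'qvel': array([-1.61120220e-04,  4.56867107e-04, -1.83509866e-04,  3.05546179e-05,
       -1.33718300e-03,  1.07486584e-03]), 'joint_torque': array([-1.63609271e-03, -5.15113521e+01, -3.67315328e+01, -7.83326777e-05,
        1.29048864e-02,  5.69857590e-06]), 'eef_pos': array([ 0.2017356 , -0.64340759,  0.24393487]), 'tcp_rot': array([-3.13930692e+00, -7.80282047e-05,  3.03771446e-01]), 'contact_force': array([ 0.64994257, -0.72408538,  0.74970231]), 'torque': array([ 0.02945363, -0.06706045, -0.00805274]), 'opening': 0.9967890571024342}
scene 490.78795803452334 277.4025989928165 208.6662785214675 [[0.572, 0.684, -0.452, 1.058], [0.82, -0.482, 0.308, -0.316], [-0.008, -0.547, -0.837, 1.166], [0.0, 0.0, 0.0, 1.0]]
amber_centre [([212.9, 198.1], 0.89), ([296.2, 154.5], 0.83), ([256.8, 177.7], 0.58)]
white_centre [([212.5, 259.2], 0.78)]
green_centre [([236.5, 221.9], 0.97)]
nest [([311.9, 234.5], 0.96)]
carrier_post [([307.9, 231.6], 0.81)]
head_knob [([229.7, 316.4], 0.66)]
start_top []
side 415.4226016682204 280.3723722751053 207.9913304503239 [[-0.715, -0.445, 0.539, 0.002], [-0.699, 0.475, -0.535, 0.512], [-0.018, -0.759, -0.651, 0.743], [0.0, 0.0, 0.0, 1.0]]
amber_centre [([250.3, 363.1], 0.95), ([177.7, 363.5], 0.88), ([208.1, 360.9], 0.56)]
white_centre [([262.1, 291.3], 0.58)]
green_centre [([232.1, 320.9], 0.72), ([185.9, 287.7], 0.26)]
nest [([189.4, 285.7], 0.74), ([206.7, 359.4], 0.67), ([261.2, 290.6], 0.3)]
carrier_post [([186.1, 291.9], 0.97)]
head_knob [([173.1, 213.4], 0.91), ([258.8, 293.8], 0.28)]
start_top [([320.2, 222.2], 0.63)]
```

View pics/scene0.png

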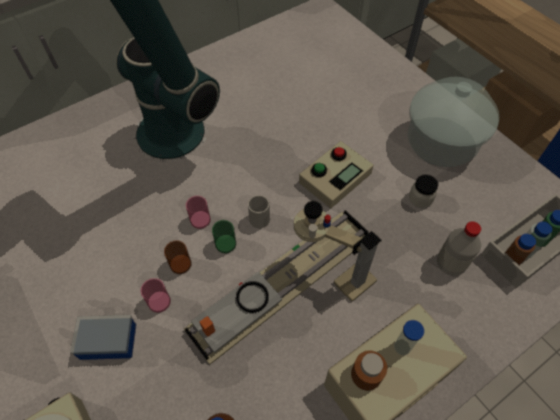

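View pics/side0.png

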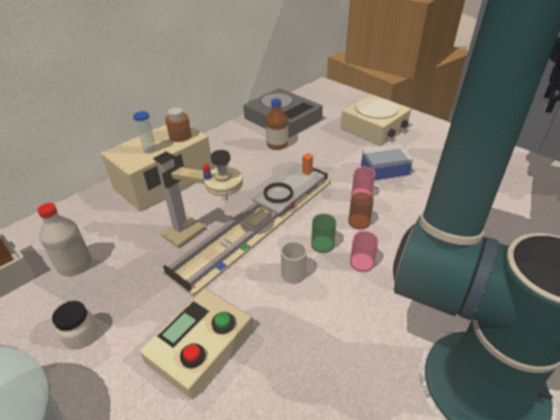

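The scene picture shows amber at about (257,178), with pink look-alikes at (212,198) and (296,155). The ring is at (296,252), the post at (326,207), the knob at (210,314) and the green button at (169,320). In the side picture the same things are at amber (208,361), ring (192,278), post (160,308), knob (157,220) and green button (321,222).

```bash
python3 - <<'E'
from h import *
I={n:cv2.imread(f"pics/{n}0.png") for n in("scene","side")}
H={n:cv2.cvtColor(I[n],cv2.COLOR_BGR2HSV) for n in I}
C={n:get_calibration(n) for n in I}
def blob(n,seed,cond,w=30):
    h,s,v=[H[n][...,i].astype(int) for i in range(3)]
    m=cond(h,s,v).astype(np.uint8)
    r,c=seed;z=np.zeros_like(m);z[max(r-w,0):r+w,c-w:c+w]=1;m&=z
    k,l,st,ce=cv2.connectedComponentsWithStats(m,connectivity=8)
    i=1+np.argmax(st[1:,4]); return (l==i),st[i],ce[i][::-1]
red=lambda h,s,v:((h<14)|(h>175))&(s>120)&(v>40)
org=lambda h,s,v:((h<14)|(h>175))&(s>160)&(v>110)
grn=lambda h,s,v:(h>45)&(h<90)&(s>100)
blk=lambda h,s,v:(v<55)
S={"amber":((257,178),(208,361),red,26),"green":((236,223),(232,322),grn,25),"post":((326,207),(163,308),org,18),"ring":((296,252),(192,278),blk,24),
"knob":((210,314),(157,220),blk,12),"start":((169,320),(321,222),grn,16),"stop":((153,339),(354,192),red,16)}
for k,(a,b,f,w) in S.items():
    try:
        ma,sa,pa=blob("scene",a,f,w);mb,sb,pb=blob("side",b,f,w)
        X,e=tri(C["scene"],pa,C["side"],pb)
        print(k,sa.tolist(),sb.tolist(),np.round(pa,1),np.round(pb,1),np.round(X,4),round(e,4))
        if k in("ring",):
            for n,m in(("scene",ma),("side",mb)):
                p=cv2.findContours(m.astype(np.uint8),cv2.RETR_EXTERNAL,cv2.CHAIN_APPROX_NONE)[0][0]
                el=cv2.fitEllipse(p);print(n,el,onplane(C[n],el[0][::-1],.047))
    except Exception as ex: print(k,ex)
for n in I:
    for t in("amber_centre","white_centre","green_centre"):
        for d in outline_of(n,t)[:3]:
            rc=np.argwhere(d["mask"]);print(n,t,round(d["p"],2),rc.mean(0).round(1),rc.min(0),rc.max(0),onplane(C[n],rc.mean(0),.04).round(4))
    g=cv2.resize(I[n][120:380,150:420] if n=="scene" else I[n][130:370,160:400],None,fx=2.2,fy=2.2,interpolation=2)
    cv2.imwrite(f"pics/{n}crop.png",g)
E
```

```text
amber [165, 241, 26, 33, 611] [349, 193, 23, 35, 545] [256.9 177.3] [211.6 360.7] [ 0.4236 -0.1975  0.0393] 0.0014
green attempt to get argmax of an empty sequence
post [200, 317, 12, 11, 75] [303, 154, 9, 19, 126] [322.  205.7] [163.  306.6] [ 0.6332 -0.227   0.0775] 0.0062
ring attempt to get argmax of an empty sequence
knob attempt to get argmax of an empty sequence
start [313, 163, 12, 11, 95] [214, 313, 16, 14, 163] [168.1 318.8] [319.1 221.7] [0.4176 0.2645 0.0624] 0.001
stop [333, 147, 12, 10, 85] [182, 344, 19, 18, 259] [151.3 338.8] [352.5 191.2] [0.4026 0.3483 0.0637] 0.0002
scene amber_centre 0.94 [211.5 198. ] [195 186] [228 210] [ 0.3328 -0.0847  0.04  ]
scene amber_centre 0.9 [256.6 177.7] [240 164] [273 191] [ 0.4229 -0.1968  0.04  ]
scene amber_centre 0.58 [294.8 155.4] [278 141] [312 170] [ 0.4846 -0.2926  0.04  ]
scene white_centre 0.89 [211.  259.1] [195 248] [227 270] [0.4278 0.0527 0.04  ]
scene green_centre 0.89 [235.9 223.7] [220 211] [253 236] [ 0.4389 -0.0674  0.04  ]
scene green_centre 0.51 [227.1 321.7] [201 294] [253 360] [0.5665 0.1611 0.04  ]
side amber_centre 0.79 [250.3 363.5] [230 350] [271 378] [ 0.3383 -0.0895  0.04  ]
side amber_centre 0.6 [209.7 360.1] [190 347] [229 374] [ 0.4292 -0.2013  0.04  ]
side amber_centre 0.59 [179.8 363.1] [166 351] [193 374] [ 0.4992 -0.3115  0.04  ]
side white_centre 0.85 [261.2 293.4] [241 281] [282 306] [0.4332 0.0463 0.04  ]
side green_centre 0.56 [232.2 323.1] [213 311] [252 336] [ 0.4449 -0.0719  0.04  ]
```

View pics/scenecrop.png

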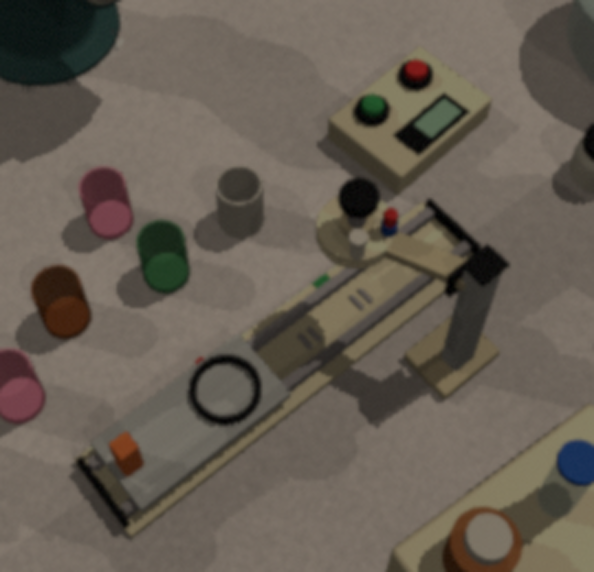

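View pics/sidecrop.png

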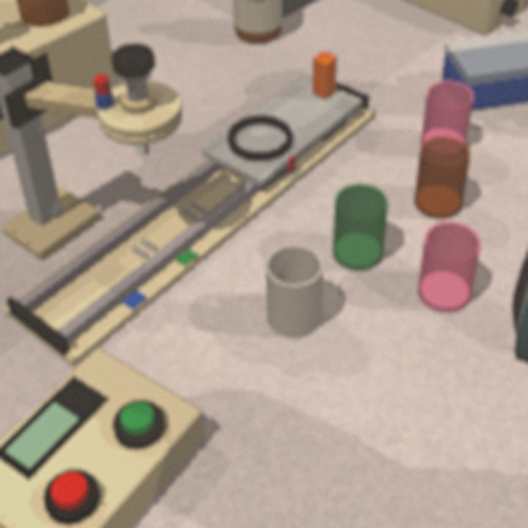

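The crops agree: amber is the solid brown-orange beaker between the two pinks. The ring is at scene (297,252) and side (192,278), and the knob top is at scene (209,313) and side (156,220).

```bash
python3 - <<'E'
from h import *
a,b=get_calibration("scene"),get_calibration("side")
P={"ring":((296.8,252.3),(192.3,278.2)),"knob":((208.6,313.2),(155.9,220.5)),"post":((320.5,205.5),(157.3,307.7)),"start":((167.3,319.1),(319.5,221.8))}
R={}
for k,(p,q) in P.items():
    X,e=tri(a,p,b,q);R[k]=X;print(k,X.round(4),round(e,4))
for v,w in(("post","ring"),("ring","knob"),("post","knob")):
    d=R[w]-R[v];print(v,w,np.hypot(*d[:2]).round(4),np.arctan2(d[1],d[0]).round(4))
print(R["ring"],onplane(a,P["ring"][0],.05),onplane(b,P["ring"][1],.05))
for n,i in((a,0),(b,1)): print(onplane(n,P["post"][i],.097),onplane(n,P["knob"][i],.26))
E
```

```text
ring [ 0.6284 -0.102   0.0465] 0.0016
knob [0.613  0.0811 0.2589] 0.0025
post [ 0.6346 -0.2289  0.0944] 0.0009
start [0.4163 0.2659 0.0638] 0.0
post ring 0.127 1.6199
ring knob 0.1837 1.6546
post knob 0.3107 1.6404
[ 0.62837253 -0.10199065  0.04646338] [ 0.63028379 -0.10205815  0.05      ] [ 0.6247415  -0.09956444  0.05      ]
[ 0.63531795 -0.22942592  0.097     ] [0.61428302 0.08159645 0.26      ]
[ 0.63223396 -0.22541986  0.097     ] [0.61074106 0.08113453 0.26      ]
```

move_arm([
  [0.025,0.05,0],
  [0.05,0.1,0],
  [0.075,0.15,0],
  [0.1,0.2,0],
  [0.125,0.25,0],
  [0.15,0.3,0],
  [0.175,0.35,0],
  [0.2,0.4,0],
  [0.223,0.446,0],
  [0.223,0.446,0],
], spin=[-0.03,-0.06,-0.09,-0.12,-0.15,-0.18,-0.21,-0.234,-0.234,-0.234], gripper=[0.085,0.085,0.085,0.085,0.085,0.085,0.085,0.085,0.085,0.085])

```text
time: 2.1
eef_pos: [0.4255, -0.1962, 0.2458]
tcp_rot: [3.141, -0.001, 0.07]
contact_force: [1.0, -0.4, -0.7]
opening: 0.993
```

move_arm([
  [0,0,0],
  [0,0,0],
  [0,0,0],
], spin=[0,0,0], gripper=[0.085,0.085,0.085])

```text
time: 2.4
eef_pos: [0.4247, -0.1988, 0.2454]
tcp_rot: [3.141, 0.0, 0.069]
contact_force: [-0.7, -0.0, -0.3]
opening: 0.994
```

```bash
cat >> h.py <<'E'
def wray(cal,px):
    r,c=px;P=np.array(cal["pose"]);u=np.array([(c-cal["cx"])/cal["fx"],(r-cal["cy"])/cal["fy"]])
    t=np.hypot(*u);d=np.r_[u/t*np.sin(t),np.cos(t)] if t>1e-9 else np.array([0,0,1.])
    return P[:3,3],P[:3,:3]@d
def wplane(cal,px,z):
    o,d=wray(cal,px);return o+d*(z-o[2])/d[2]
def wproj(cal,X):
    P=np.linalg.inv(np.array(cal["pose"]));p=P[:3,:3]@np.array(X)+P[:3,3]
    t=np.arctan2(np.hypot(p[0],p[1]),p[2]);h=np.hypot(p[0],p[1])
    return [cal["cy"]+cal["fy"]*t*p[1]/h,cal["cx"]+cal["fx"]*t*p[0]/h]
E
python3 - <<'E'
from h import *
o=get_obs();print(o["time"],o["eef_pos"],o["tcp_rot"])
c=get_calibration("wrist");im=camera("wrist");print(c["fx"],c["cx"],c["cy"],np.round(c["pose"],3).tolist())
np.save("w1.npy",c["pose"])
g=im[:,:,::-1].copy();cv2.imwrite("pics/w1.png",g)
for t in("amber_centre","nest","green_centre"):
    for d in outline_of("wrist",t)[:3]:
        rc=np.argwhere(d["mask"]);print(t,round(d["p"],2),d["pixel"],rc.min(0),rc.max(0))
# predicted rim
for X,col in(((.425,-.198),(0,255,0)),((.628,-.101),(255,0,0))):
  for R,z in((.029,.08),) if X[0]<.5 else ((.04,.052),):
    for a in np.linspace(0,6.283,60):
        r,cc=wproj(c,(X[0]+R*np.cos(a),X[1]+R*np.sin(a),z));cv2.circle(g,(int(cc),int(r)),1,col,-1)
cv2.imwrite("pics/w1o.png",g)
E
```

```text
2.4 [ 0.42467205 -0.19878529  0.2453618 ] [3.14096219e+00 1.44162298e-04 6.94780853e-02]
325.19226210127806 283.0286617770299 204.9770670460362 [[0.07, -0.955, -0.289, 0.499], [-0.998, -0.067, -0.021, -0.194], [0.0, 0.289, -0.957, 0.374], [0.0, 0.0, 0.0, 1.0]]
amber_centre 0.78 [128.4, 383.4] [100 344] [160 416]
amber_centre 0.67 [243.4, 181.3] [214 147] [274 211]
amber_centre 0.6 [185.4, 277.9] [147 252] [215 312]
nest 0.82 [13.2, 243.5] [  0 155] [ 35 348]
green_centre 0.6 [158.4, 161.0] [128 125] [190 197]
```

View pics/w1o.png

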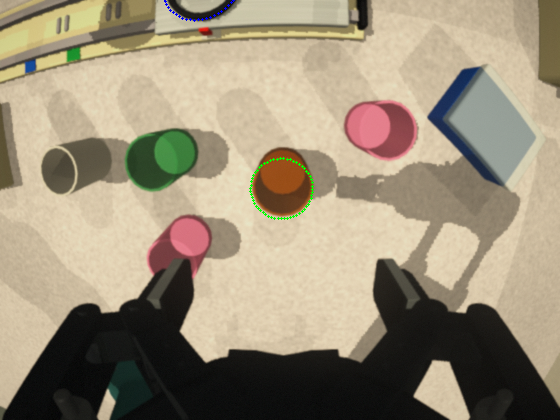

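The wrist view shows the predicted rim lying on the amber beaker at about (187,282), so the grasp position is confirmed.

move_arm([
  [0,0,-0.04],
  [0,0,-0.08],
  [0,0,-0.12],
  [0,0,-0.15],
  [0,0,-0.175],
  [0,0,-0.19],
  [0,0,-0.19],
  [0,0,-0.19],
  [0,0,-0.19],
  [0,0,-0.19],
], spin=[0,0,0,0,0,0,0,0,0,0], gripper=[0.085,0.085,0.085,0.085,0.085,0.085,0.085,0.05,0.05,0.05])

```text
time: 3.6
eef_pos: [0.4263, -0.1991, 0.057]
tcp_rot: [3.14, -0.003, 0.069]
contact_force: [0.4, 0.0, 3.2]
opening: 0.66
```

move_arm([
  [0,0,0],
  [0,0,0],
  [0,0,0],
  [0,0,0],
  [0,0,0],
], spin=[0,0,0,0,0], gripper=[0.05,0.05,0.05,0.05,0.05])

```text
time: 4.1
eef_pos: [0.4263, -0.199, 0.057]
tcp_rot: [3.139, -0.003, 0.07]
contact_force: [-0.8, -1.1, 6.0]
opening: 0.66
```

move_arm([
  [0,0,0.04],
  [0,0,0.08],
  [0,0,0.12],
  [0.02,0.015,0.13],
  [0.05,0.035,0.13],
  [0.08,0.055,0.13],
  [0.1,0.075,0.13],
  [0.11,0.085,0.13],
  [0.11,0.085,0.13],
  [0.11,0.085,0.13],
], spin=[0,0,0,0,0,0,0,0,0,0], gripper=[0.05,0.05,0.05,0.05,0.05,0.05,0.05,0.05,0.05,0.05])

```text
time: 5.1
eef_pos: [0.534, -0.1132, 0.1848]
tcp_rot: [3.141, 0.002, 0.071]
contact_force: [0.3, -0.7, -2.4]
opening: 0.662
```

move_arm([
  [0,0,0],
  [0,0,0],
  [0,0,0],
], spin=[0,0,0], gripper=[0.05,0.05,0.05])

```text
time: 5.4
eef_pos: [0.5343, -0.1137, 0.1853]
tcp_rot: [3.142, 0.0, 0.069]
contact_force: [0.4, -0.8, -1.3]
opening: 0.661
```

```bash
python3 - <<'E'
from h import *
o=get_obs();e=o["eef_pos"];print(o["time"],e,o["tcp_rot"],o["contact_force"],o["opening"])
c=get_calibration("wrist");im=camera("wrist")
g=im[:,:,::-1].copy();cv2.imwrite("pics/w2.png",g)
for X,R,z,col in(((e[0],e[1]),.029,e[2]-.057+.08,(0,255,0)),((.627,-.100),.04,.052,(255,0,0)),((.627,-.100),.033,.052,(255,255,0))):
    for a in np.linspace(0,6.283,90):
        r,cc=wproj(c,(X[0]+R*np.cos(a),X[1]+R*np.sin(a),z));cv2.circle(g,(int(round(cc)),int(round(r))),0,col,-1)
g=cv2.resize(g[:,130:430],None,fx=1.42,fy=1.42);cv2.imwrite("pics/w2o.png",g)
E
```

```text
5.4 [ 0.53433571 -0.11373993  0.18530672] [3.14151079e+00 1.49293291e-04 6.86827399e-02] [ 0.42904531 -0.82743775 -1.3478529 ] 0.6608694438906733
```

View pics/w2o.png

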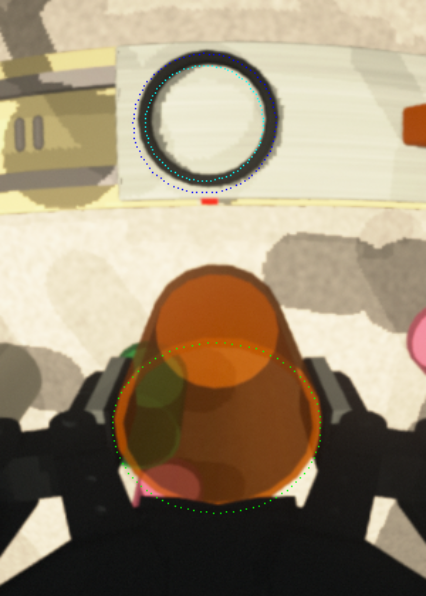

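```bash
python3 - <<'E'
from h import *
from scipy.optimize import least_squares
c=get_calibration("wrist");im=cv2.imread("pics/w2.png");e=get_obs()["eef_pos"]
g=im.astype(int).max(2)
sub=np.zeros_like(g,bool);sub[30:136,218:332]=1
m=((g<95)&sub).astype(np.uint8)
k,l,st,ce=cv2.connectedComponentsWithStats(m);i=1+np.argmax(st[1:,4]);print(st[i],ce[i])
w=np.array([wplane(c,p,.052)[:2] for p in np.argwhere(l==i)])
ct=cv2.findContours((l==i).astype(np.uint8),cv2.RETR_EXTERNAL,cv2.CHAIN_APPROX_NONE)[0][0][:,0,::-1]
ww=np.array([wplane(c,p,.052)[:2] for p in ct])
f=least_squares(lambda q:np.hypot(ww[:,0]-q[0],ww[:,1]-q[1])-q[2],[.627,-.1,.04],loss="soft_l1",f_scale=.001);print("outer",f.x)
h=cv2.findContours((l==i).astype(np.uint8),cv2.RETR_CCOMP,cv2.CHAIN_APPROX_NONE)[0];h=max([x for x in h if len(x)<len(ct)],key=len)[:,0,::-1]
ww=np.array([wplane(c,p,.052)[:2] for p in h])
f=least_squares(lambda q:np.hypot(ww[:,0]-q[0],ww[:,1]-q[1])-q[2],[.627,-.1,.033],loss="soft_l1",f_scale=.001);print("inner",f.x)
# vessel column profile
col=int(c["cx"]);hsv=cv2.cvtColor(im,cv2.COLOR_BGR2HSV)
for r in list(range(182,192))+list(range(234,250,1))+list(range(264,280))+list(range(344,362)): print(r,im[r,col-2:col+3].mean(0).round().astype(int).tolist(),end=";")
print()
for nm,(R,z) in {"rim":(.029,.080),"rimin":(.026,.080),"base":(.029,0),"basein":(.026,.003)}.items():
    for s in(1,-1): print(nm,s,np.round(wproj(c,(e[0]+s*R,e[1],e[2]-.057+z)),1))
# pointer
hh=hsv[140:175,230:300];mm=((hh[...,0]<8)|(hh[...,0]>172))&(hh[...,1]>150);p=np.argwhere(mm).mean(0)+[140,230];print("pointer",p,wplane(c,p,.035))
E
```

```text
[ 228   36   98   95 2375] [275.87157895  81.53515789]
outer [ 0.63011539 -0.10203028  0.03861083]
inner [ 0.62940426 -0.10232852  0.03233576]
182 [217, 239, 247];183 [216, 238, 247];184 [210, 235, 245];185 [184, 218, 234];186 [125, 160, 191];187 [64, 97, 137];188 [41, 74, 119];189 [40, 73, 117];190 [40, 73, 118];191 [40, 73, 118];234 [9, 76, 166];235 [6, 76, 166];236 [7, 76, 166];237 [8, 78, 172];238 [6, 84, 183];239 [4, 87, 189];240 [3, 87, 190];241 [2, 86, 190];242 [2, 87, 190];243 [4, 87, 190];244 [8, 90, 191];245 [19, 98, 196];246 [20, 100, 195];247 [20, 97, 192];248 [16, 93, 189];249 [15, 92, 187];264 [11, 89, 184];265 [12, 90, 185];266 [11, 89, 185];267 [10, 89, 185];268 [10, 89, 184];269 [8, 89, 184];270 [10, 89, 184];271 [11, 87, 180];272 [12, 79, 161];273 [15, 62, 125];274 [15, 51, 99];275 [14, 48, 92];276 [14, 49, 93];277 [15, 49, 93];278 [13, 48, 92];279 [12, 47, 92];344 [13, 46, 90];345 [15, 47, 90];346 [12, 45, 89];347 [13, 45, 89];348 [14, 46, 89];349 [14, 46, 89];350 [14, 45, 89];351 [14, 46, 91];352 [14, 49, 97];353 [14, 57, 116];354 [13, 59, 122];355 [17, 36, 66];356 [18, 20, 24];357 [18, 19, 21];358 [17, 18, 20];359 [17, 19, 20];360 [18, 20, 22];361 [18, 19, 20];
rim 1 [241.  287.7]
rim -1 [360.6 277.6]
rimin 1 [248.7 287.1]
rimin -1 [355.9 278.1]
base 1 [187.3 285.9]
base -1 [274.3 279.4]
basein 1 [193.5 285.5]
basein -1 [272.5 279.7]
pointer [141.48888889 277.13333333] [ 0.58079942 -0.10570998  0.035     ]
```

move_arm([
  [0.03,0.004,0],
  [0.06,0.008,0],
  [0.085,0.011,0],
  [0.095,0.0115,0],
  [0.095,0.0115,-0.02],
  [0.095,0.0115,-0.04],
  [0.095,0.0115,-0.055],
  [0.095,0.0115,-0.06],
  [0.095,0.0115,-0.06],
  [0.095,0.0115,-0.06],
], spin=[0,0,0,0,0,0,0,0,0,0], gripper=[0.05,0.05,0.05,0.05,0.05,0.05,0.05,0.05,0.05,0.05])

```text
time: 6.45
eef_pos: [0.6303, -0.1018, 0.1261]
tcp_rot: [3.141, -0.001, 0.07]
contact_force: [-0.5, 0.6, -1.3]
opening: 0.661
```

move_arm([
  [-0.001,0,-0.008],
  [-0.001,0,-0.015],
  [-0.001,0,-0.02],
  [-0.001,0,-0.024],
  [-0.001,0,-0.027],
  [-0.001,0,-0.0285],
  [-0.001,0,-0.0285],
  [-0.001,0,-0.0285],
], spin=[0,0,0,0,0,0,0,0], gripper=[0.05,0.05,0.05,0.05,0.05,0.05,0.05,0.05])

```text
time: 7.25
eef_pos: [0.6291, -0.1016, 0.0971]
tcp_rot: [3.142, -0.0, 0.07]
contact_force: [-1.0, 0.3, 2.0]
opening: 0.662
```

move_arm([
  [0,0,0],
  [0,0,0],
  [0,0,0],
  [0,0,0],
  [0,0,0.02],
  [0,0,0.05],
  [0,0,0.08],
  [0,0,0.11],
  [0,0,0.13],
  [0,0,0.13],
], spin=[0,0,0,0,0,0,0,0,0,0], gripper=[0.085,0.085,0.085,0.085,0.085,0.085,0.085,0.085,0.085,0.085])

```text
time: 8.25
eef_pos: [0.6314, -0.1021, 0.2313]
tcp_rot: [3.139, -0.008, 0.07]
contact_force: [-0.0, -0.3, -0.4]
opening: 0.999
```

```bash
python3 - <<'E'
from h import *
o=get_obs();print(o["time"],o["eef_pos"],o["opening"],o["contact_force"])
a=camera("scene");b=camera("side")
g=np.hstack([cv2.resize(a[220:370,170:350,::-1],(400,333),interpolation=2),cv2.resize(b[110:260,200:380,::-1],(400,333),interpolation=2)])
cv2.imwrite("pics/p3.png",g)
E
```

```text
8.25 [ 0.63138589 -0.1020833   0.23130509] 0.9986681741292612 [-0.04244975 -0.27916201 -0.42213269]
```

View pics/p3.png

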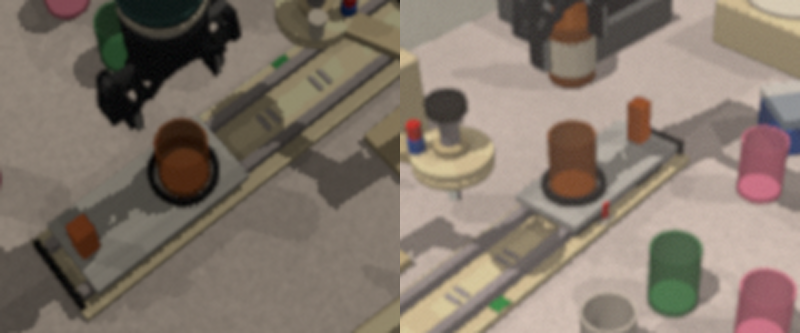

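The picture shows the amber vessel upright inside the black ring, with the fingers clear of it. Next I go behind the orange post.

move_arm([
  [0.002,-0.04,0],
  [0.004,-0.08,0],
  [0.006,-0.12,0],
  [0.008,-0.16,0],
  [0.01,-0.178,0],
  [0.01,-0.178,-0.03],
  [0.01,-0.178,-0.07],
  [0.01,-0.178,-0.11],
  [0.01,-0.178,-0.13],
  [0.01,-0.178,-0.14],
], spin=[0,0,0,0,0,0,0,0,0,0], gripper=[0,0,0,0,0,0,0,0,0,0])

```text
time: 9.35
eef_pos: [0.6357, -0.2774, 0.0811]
tcp_rot: [-3.137, 0.008, 0.07]
contact_force: [-1.0, 0.0, -0.2]
opening: 0.001
```

move_arm([
  [0,0,0],
  [0,0,0],
  [0,0,0],
], spin=[0,0,0], gripper=[0,0,0])

```text
time: 9.65
eef_pos: [0.6404, -0.2801, 0.0889]
tcp_rot: [3.14, -0.003, 0.07]
contact_force: [0.1, 0.3, -0.2]
opening: -0.001
```

```bash
python3 - <<'E'
from h import *
o=get_obs();print(o["time"],o["eef_pos"],o["opening"],o["contact_force"])
c=get_calibration("wrist");im=camera("wrist");g=im[:,:,::-1].copy();cv2.imwrite("pics/w4.png",g)
cv2.imwrite("pics/w4b.png",g)
for nm,X in {"post_top":(.637,-.230,.097),"tip":tuple(o["eef_pos"]-[0,0,.014]),"nest":(.63,-.102,.05)}.items(): print(nm,np.round(wproj(c,X),0))
E
```

```text
9.65 [ 0.64035934 -0.28007093  0.08894979] -0.001109836049885169 [ 0.13759329  0.29677656 -0.16132406]
post_top [285. 170.]
tip [265. 282.]
nest [234.  31.]
```

View pics/w4b.png

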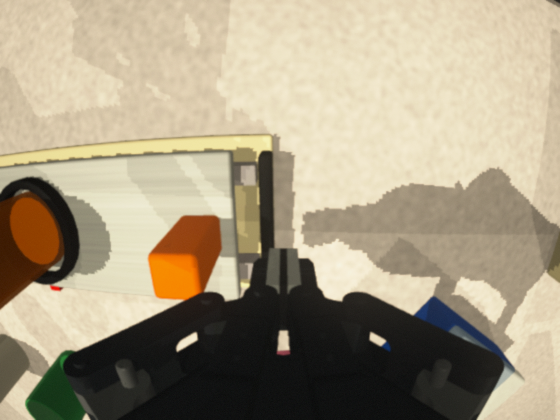

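The wrist view shows the orange post's top at about (277,178), just ahead of the shut fingers at (265,282). I'll push it along the rail.

move_arm([
  [0.001,0.008,-0.005],
  [0.001,0.016,-0.005],
  [0.001,0.024,-0.005],
  [0,0.034,-0.005],
  [-0.001,0.046,-0.005],
  [-0.002,0.058,-0.005],
  [-0.003,0.07,-0.005],
  [-0.004,0.08,-0.005],
  [-0.004,0.088,-0.005],
  [-0.005,0.092,-0.005],
], spin=[0,0,0,0,0,0,0,0,0,0], gripper=[0,0,0,0,0,0,0,0,0,0])

```text
time: 10.7
eef_pos: [0.6341, -0.1864, 0.0819]
tcp_rot: [-3.141, -0.0, 0.071]
contact_force: [2.3, -2.8, -1.7]
opening: -0.002
```

move_arm([
  [0,0.008,0],
  [-0.001,0.018,0],
  [-0.002,0.028,0],
  [-0.003,0.038,0],
  [-0.004,0.048,0],
  [-0.005,0.058,0],
  [-0.005,0.066,0],
  [-0.005,0.072,0],
  [-0.005,0.077,0],
  [-0.005,0.08,0],
], spin=[0,0,0,0,0,0,0,0,0,0], gripper=[0,0,0,0,0,0,0,0,0,0])

```text
time: 11.7
eef_pos: [0.6282, -0.107, 0.0816]
tcp_rot: [-3.141, 0.002, 0.07]
contact_force: [-1.5, -3.3, 1.2]
opening: -0.003
```

```bash
python3 - <<'E'
from h import *
o=get_obs();print(o["time"],o["eef_pos"],o["contact_force"])
c=get_calibration("wrist");im=camera("wrist");cv2.imwrite("pics/w5.png",im[:,:,::-1])
h=cv2.cvtColor(im,cv2.COLOR_RGB2HSV).astype(int)
print(np.array(wplane(c,(277,178),.097)))
def comps(m,lab,z):
    k,l,st,ce=cv2.connectedComponentsWithStats(m.astype(np.uint8))
    for i in range(1,k):
        if st[i,4]>15: print(lab,st[i].tolist(),ce[i][::-1].round(1),wplane(c,ce[i][::-1],z).round(4))
comps(((h[...,0]<6)|(h[...,0]>174))&(h[...,1]>190)&(h[...,2]>120),"red",.035)
comps((h[...,0]>48)&(h[...,0]<75)&(h[...,1]>130)&(h[...,2]>60),"green",.02)
comps((h[...,0]<15)&(h[...,1]>200)&(h[...,2]>180),"orange",.097)
E
```

```text
11.7 [ 0.62817155 -0.10704111  0.08155679] [-1.52813786 -3.34216734  1.16663755]
[ 0.63396436 -0.06339454  0.097     ]
red [68, 294, 11, 5, 31] [296.5  72.8] [0.5656 0.0482 0.035 ]
orange [193, 265, 52, 28, 364] [271.6 217.6] [ 0.6384 -0.0804  0.097 ]
orange [208, 286, 24, 14, 99] [292.4 220.2] [ 0.6286 -0.0813  0.097 ]
orange [69, 295, 9, 4, 25] [296.8  72.9] [ 0.6138 -0.005   0.097 ]
```

move_arm([
  [0,0.004,0],
  [0,0.008,0],
  [-0.001,0.012,0],
  [-0.001,0.015,0],
  [-0.001,0.018,0],
  [-0.001,0.02,0],
], spin=[0,0,0,0,0,0], gripper=[0,0,0,0,0,0])

```text
time: 12.35
eef_pos: [0.6274, -0.0875, 0.0814]
tcp_rot: [3.141, 0.001, 0.07]
contact_force: [-2.4, -7.1, -1.6]
opening: 0.001
```

move_arm([
  [0,0.002,0],
  [0,0.003,0],
  [0,0.003,0],
], spin=[0,0,0], gripper=[0,0,0])

```text
time: 12.65
eef_pos: [0.6274, -0.0869, 0.0815]
tcp_rot: [3.138, 0.001, 0.071]
contact_force: [-2.3, -10.4, -1.8]
opening: 0.003
```

move_arm([
  [0,0.001,0],
  [0,0.003,0],
  [0,0.003,0],
], spin=[0,0,0], gripper=[0,0,0])

```text
time: 12.95
eef_pos: [0.6273, -0.0859, 0.0816]
tcp_rot: [3.135, 0.001, 0.071]
contact_force: [-3.1, -17.4, -2.1]
opening: 0.0
```

```bash
cat > m.py <<'E'
from h import *
o=get_obs();print(o["time"],o["eef_pos"],o["contact_force"])
c=get_calibration("wrist");im=camera("wrist");cv2.imwrite("pics/w6.png",im[:,:,::-1])
h=cv2.cvtColor(im,cv2.COLOR_RGB2HSV).astype(int)
m=((h[...,0]<6)|(h[...,0]>174))&(h[...,1]>190)&(h[...,2]>120)
k,l,st,ce=cv2.connectedComponentsWithStats(m.astype(np.uint8))
for i in range(1,k):
    if st[i,4]>15: print(st[i].tolist(),ce[i][::-1].round(1),wplane(c,ce[i][::-1],.035).round(4))
E
python3 m.py
```

```text
12.95 [ 0.62730947 -0.08592007  0.08156512] [ -3.05940895 -17.38399082  -2.07396471]
[68, 296, 10, 5, 32] [298.1  72.3] [0.5639 0.0689 0.035 ]
```

```bash
python3 - <<'E'
from h import *
a=camera("scene");b=camera("side")
cv2.imwrite("pics/s7.png",b[:,:,::-1]);cv2.imwrite("pics/c7.png",a[:,:,::-1])
w=cv2.imread("pics/w6.png")
g=np.hstack([cv2.resize(b[130:270,170:330,::-1],(480,420),interpolation=2),cv2.resize(w[200:350,20:134],(319,420),interpolation=2)])
cv2.imwrite("pics/p7.png",g)
E
```

```text
(no output)
```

View pics/p7.png

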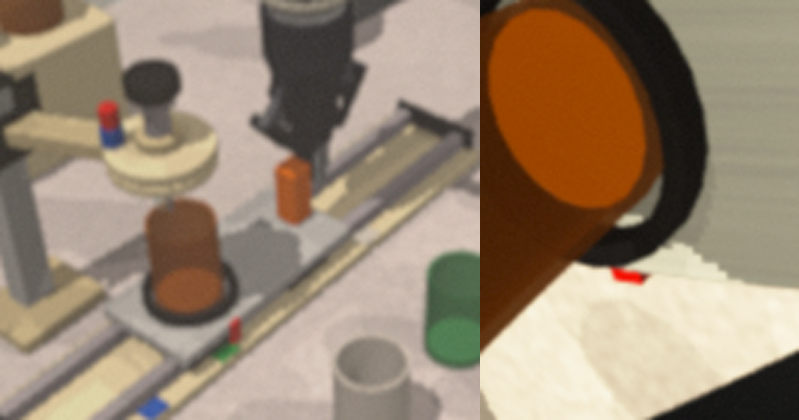

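```bash
python3 - <<'E'
from h import *
c=get_calibration("side");im=cv2.imread("pics/s7.png");h=cv2.cvtColor(im,cv2.COLOR_BGR2HSV).astype(int)
u=np.array([-.0715,.9974]);v=np.array([.9974,.0715])
def f(nm,r0,r1,c0,c1,cond,zs):
    s=h[r0:r1,c0:c1];m=cond(s[...,0],s[...,1],s[...,2]);p=np.argwhere(m).mean(0)+[r0,c0]
    print(nm,m.sum(),p.round(1),[(z,round(float(wp[:2]@u),4),round(float(wp[:2]@v),4)) for z in zs for wp in [onplane(c,p,z)]])
f("red",232,248,240,255,lambda a,s,v:((a<8)|(a>172))&(s>130),(.03,.035,.038))
f("green",240,253,238,253,lambda a,s,v:(a>40)&(a<90)&(s>110),(.005,.01,.015,.02))
f("blue",258,272,213,228,lambda a,s,v:(a>95)&(a<130)&(s>110),(.005,.01,.015,.02))
k=np.array([.613,.081]);print("knob along",k@u,k@v)
E
python3 - <<'E'
E
```

```text
red 19 [240. 248.] [(0.03, 0.0245, 0.5691), (0.035, 0.0279, 0.5653), (0.038, 0.03, 0.5631)]
green 1 [246. 246.] [(0.005, 0.0257, 0.5771), (0.01, 0.029, 0.5734), (0.015, 0.0323, 0.5698), (0.02, 0.0356, 0.5661)]
blue 28 [265.8 220.4] [(0.005, 0.1108, 0.5789), (0.01, 0.1135, 0.5753), (0.015, 0.1162, 0.5716), (0.02, 0.1189, 0.5679)]
knob along 0.036959900000000004 0.6171977
```

The pointer is still about 8 mm short of the detent (0.028 against 0.036 along the rail), on the detent's ramp. I'll push a little further.

move_arm([
  [0,0.002,0],
  [0,0.003,0],
  [0,0.003,0],
], spin=[0,0,0], gripper=[0,0,0])

```text
time: 13.4
eef_pos: [0.6268, -0.0801, 0.0815]
tcp_rot: [3.14, 0.002, 0.07]
contact_force: [-3.4, -6.5, 0.5]
opening: 0.0
```

move_arm([
  [0,0.001,0],
  [0,0.002,0],
  [0,0.002,0],
], spin=[0,0,0], gripper=[0,0,0])

```text
time: 13.7
eef_pos: [0.6282, -0.0761, 0.0819]
tcp_rot: [-3.141, -0.001, 0.069]
contact_force: [-1.6, -1.5, 0.1]
opening: 0.002
```

```bash
python3 m.py
```

```text
13.7 [ 0.62820582 -0.07611484  0.08189306] [-1.56485227 -1.54273724  0.05202082]
[69, 297, 11, 5, 32] [299.5  74. ] [0.563 0.079 0.035]
```

move_arm([
  [0.001,-0.015,0],
  [0.002,-0.03,0],
  [0.003,-0.04,0.01],
  [0.003,-0.04,0.05],
  [0.003,-0.04,0.09],
  [0.003,-0.04,0.13],
  [0.003,-0.04,0.17],
  [0.003,-0.04,0.21],
  [0.003,-0.04,0.22],
  [0.003,-0.04,0.22],
], spin=[0,0,0,0,0,0,0,0,0,0], gripper=[0,0,0,0,0,0,0,0,0,0])

```text
time: 14.75
eef_pos: [0.6325, -0.1177, 0.3058]
tcp_rot: [3.14, -0.007, 0.069]
contact_force: [0.0, 0.6, 0.1]
opening: -0.005
```

```bash
python3 - <<'E'
from h import *
o=get_obs();print(o["time"],o["eef_pos"])
camera("scene");b=camera("side");c=get_calibration("side");h=cv2.cvtColor(b,cv2.COLOR_RGB2HSV).astype(int)
u=np.array([-.0715,.9974])
s=h[234:258,232:254];m=((s[...,0]<8)|(s[...,0]>172))&(s[...,1]>120);p=np.argwhere(m).mean(0)+[234,232]
print(m.sum(),p,onplane(c,p,.035)[:2]@u)
cw=get_calibration("wrist");im=camera("wrist");g=im[:,:,::-1].copy()
for X in((.6135,.081),(.6166,.0823)):
  for a in np.linspace(0,6.283,60):
    r,cc=wproj(cw,(X[0]+.021*np.cos(a),X[1]+.021*np.sin(a),.259))
    if 0<=r<420 and 0<=cc<560: g[int(r),int(cc)]=(0,255,0) if X[0]<.615 else (0,0,255)
cv2.imwrite("pics/p8.png",np.hstack([cv2.resize(g,(450,338)),cv2.resize(b[130:270,170:320,::-1],(350,338),interpolation=2)]))
E
```

```text
14.75 [ 0.63246901 -0.11770378  0.30579739]
19 [242. 245.] 0.037367895327139376
```

View pics/p8.png

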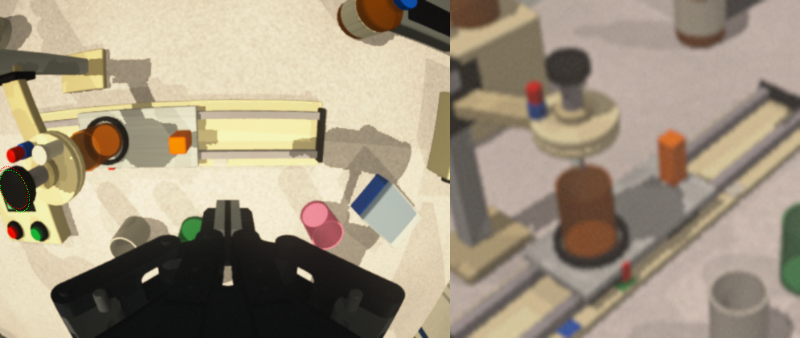

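The picture shows the carrier's pointer over the green mark, the vessel upright under the head, and the knob prediction lying on the knob.

move_arm([
  [0,0.04,0.01],
  [-0.004,0.08,0.01],
  [-0.008,0.12,0.01],
  [-0.012,0.16,0.01],
  [-0.016,0.19,0.01],
  [-0.016,0.2,0.01],
  [-0.016,0.2,0.01],
  [-0.016,0.2,0.01],
], spin=[0,0,0,0,0,0,0,0], gripper=[0,0,0,0,0,0,0,0])

```text
time: 15.7
eef_pos: [0.6146, 0.0826, 0.3103]
tcp_rot: [3.141, 0.002, 0.07]
contact_force: [0.5, 0.0, 0.5]
opening: -0.002
```

move_arm([
  [0,0,-0.015],
  [0,0,-0.027],
  [0,0,-0.035],
  [0,0,-0.042],
  [0,0,-0.05],
  [0,0,-0.058],
  [0,0,-0.066],
  [0,0,-0.074],
  [0,0,-0.082],
  [0,0,-0.086],
], spin=[0,0,0,0,0,0,0,0,0,0], gripper=[0,0,0,0,0,0,0,0,0,0])

```text
time: 16.7
eef_pos: [0.6142, 0.0822, 0.2255]
tcp_rot: [3.14, 0.002, 0.069]
contact_force: [-3.6, -1.1, 5.5]
opening: 0.004
```

move_arm([
  [0,0,-0.003],
  [0,0,-0.006],
  [0,0,-0.008],
  [0,0,-0.008],
], spin=[0,0,0,0], gripper=[0,0,0,0])

```text
time: 17.1
eef_pos: [0.6142, 0.0823, 0.219]
tcp_rot: [3.14, 0.001, 0.069]
contact_force: [-4.9, -3.4, 7.9]
opening: 0.002
```

move_arm([
  [0,0,-0.002],
  [0,0,-0.004],
  [0,0,-0.005],
  [0,0,-0.005],
], spin=[0,0,0,0], gripper=[0,0,0,0])

```text
time: 17.5
eef_pos: [0.6143, 0.0823, 0.2189]
tcp_rot: [3.14, -0.0, 0.069]
contact_force: [-14.8, -3.6, 28.2]
opening: -0.001
```

move_arm([
  [0,0,0.02],
  [0,0,0.05],
  [-0.02,0.02,0.06],
  [-0.05,0.05,0.06],
  [-0.08,0.08,0.06],
  [-0.11,0.11,0.06],
  [-0.14,0.14,0.06],
  [-0.17,0.165,0.06],
  [-0.198,0.183,0.03],
  [-0.198,0.183,-0.02],
], spin=[0,0,0,0,0,0,0,0,0,0], gripper=[0,0,0,0,0,0,0,0,0,0])

```text
time: 18.5
eef_pos: [0.417, 0.2698, 0.1957]
tcp_rot: [-3.136, -0.008, 0.073]
contact_force: [1.8, 0.2, -1.0]
opening: 0.0
```

move_arm([
  [0,0,-0.03],
  [0,0,-0.06],
  [0,0,-0.06],
  [0,0,-0.06],
], spin=[0,0,0,0], gripper=[0,0,0,0])

```text
time: 18.9
eef_pos: [0.4166, 0.2661, 0.1325]
tcp_rot: [3.141, 0.001, 0.07]
contact_force: [-0.8, -0.1, 0.3]
opening: -0.003
```

```bash
python3 - <<'E'
from h import *
o=get_obs();print(o["time"],o["eef_pos"],o["contact_force"])
b=camera("side");a=camera("scene");c=get_calibration("side");h=cv2.cvtColor(b,cv2.COLOR_RGB2HSV).astype(int)
u=np.array([-.0715,.9974])
s=h[234:258,232:254];m=((s[...,0]<8)|(s[...,0]>172))&(s[...,1]>120);p=np.argwhere(m).mean(0)+[234,232]
print("pointer",m.sum(),p,onplane(c,p,.035)[:2]@u)
cw=get_calibration("wrist");w=camera("wrist")[:,:,::-1].copy()
for a in np.linspace(0,6.283,60):
    r,cc=wproj(cw,(.417+.015*np.cos(a),.2655+.015*np.sin(a),.067))
    if 0<=r<420 and 0<=cc<560: w[int(r),int(cc)]=(255,0,255)
print("tip px",wproj(cw,o["eef_pos"]-[0,0,.014]))
cv2.imwrite("pics/p9.png",np.hstack([cv2.resize(w,(450,338)),cv2.resize(b[130:270,170:320,::-1],(350,338),interpolation=2)]))
E
```

```text
18.9 [0.41664863 0.26608692 0.13249294] [-0.82336753 -0.10017395  0.27938905]
pointer 19 [242. 245.] 0.037367895327139376
tip px [np.float64(266.63715721723776), np.float64(284.02718812937934)]
```

View pics/p9.png

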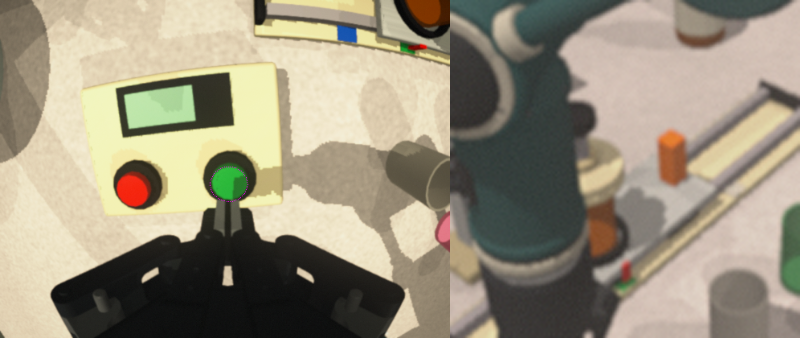

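The wrist view shows the green button right under the fingers, and the side view shows the head down and the carrier on the green mark.

move_arm([
  [0,0,-0.03],
  [0,0,-0.045],
  [0,0,-0.052],
  [0,0,-0.056],
  [0,0,-0.059],
  [0,0,-0.06],
  [0,0,-0.06],
], spin=[0,0,0,0,0,0,0], gripper=[0,0,0,0,0,0,0])

```text
time: 19.75
eef_pos: [0.4175, 0.2666, 0.075]
tcp_rot: [-3.141, -0.001, 0.07]
contact_force: [-4.7, -2.8, 10.7]
opening: -0.0
```

move_arm([
  [0,0,-0.002],
  [0,0,-0.003],
  [0,0,-0.003],
  [0,0,0.01],
  [0,0,0.04],
  [0,0,0.08],
  [0,0,0.11],
  [0,0,0.13],
  [0,0,0.13],
  [0,0,0.13],
], spin=[0,0,0,0,0,0,0,0,0,0], gripper=[0,0,0,0,0,0,0,0,0,0])

```text
time: 20.75
eef_pos: [0.4175, 0.2667, 0.2035]
tcp_rot: [-3.14, -0.002, 0.07]
contact_force: [-0.6, 0.0, -0.8]
opening: -0.002
```

```bash
python3 - <<'E'
from h import *
o=get_obs();print(o["time"],o["eef_pos"],o["contact_force"])
a=camera("scene");w=camera("wrist")
cv2.imwrite("pics/p10.png",np.hstack([cv2.resize(a[140:350,150:390,::-1],(400,350),interpolation=2),cv2.resize(w[:,:,::-1],(400,350))]))
E
```

```text
20.75 [0.41745934 0.26674648 0.20347316] [-0.55862319  0.01567521 -0.76318357]
```

View pics/p10.png

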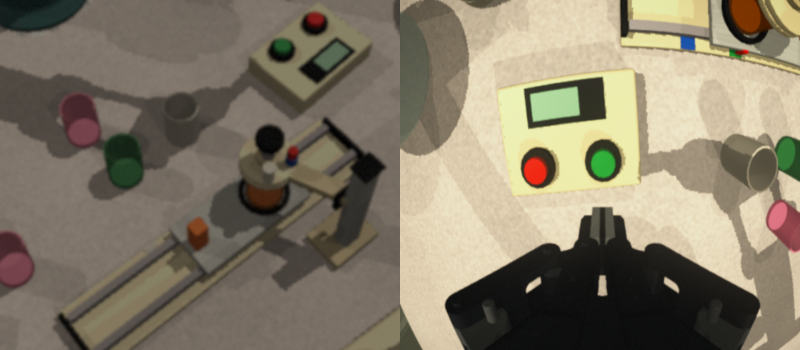

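The final picture shows the head down over the nested vessel, the other vessels standing, the buttons out and the arm clear.

```bash
python3 -c "from station import *; print(sign_off())"
```

```text
the job is handed in; nothing more can be done
None
```

I carried out every step of the job and handed it in at about 21 s; `sign_off` reports no verdict.

- **Vessel:** I picked the amber vessel from between the two pink look-alikes and set it in the nest. After letting go, the pictures showed it upright inside the ring.
- **Carrier:** I pushed it by the orange post. It first stuck about 8 mm short of the detent at 17 N, and a small extra push brought it in, the force falling to about 1.5 N. The pointer then read 0.037 m along the rail, the same as the knob, and still did after the head was pressed.
- **Head:** I pressed it until the fingertips stood at 0.205 m, the height of its lower stop. A further push moved nothing and the force rose to 28 N.
- **Start button:** The fingertips reached 0.061 m, which is full travel, at 11 N. It looks out again in the last picture.

The last picture shows the white and green vessels standing where they were and the arm touching nothing; the red button was never touched. Early camera estimates of the nest and post were 3 to 5 mm off the wrist camera's closer view; I used the closer values. No final check failed. I judged the joint values from pictures, heights and forces, since they cannot be read directly.

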